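# Load a flanged bush into the honing stand and close the leaf

### The arm

A 6-joint arm with a two-finger parallel gripper is mounted at the origin on the work surface. World frame = base frame: x ahead of the robot, y to its left, z up, the work surface at z = 0. Lengths are in m, angles in rad, forces in N, time in s.
With the tool pointing down it reaches from about 0.375 to 0.9 m from the base axis. Payload 3.1 kg.
Tool frame: the origin (TCP) lies between the finger pads; the fingertips stand 22 mm ahead of it and the grasp point (between the pads) lies 3 mm ahead of it; z points along the fingers, y is the line along which they close (so a half turn about z gives the same grasp; the last joint's range is limited). The gripper opens to 87 mm and grips with 3 to 60 N. Pads are 19 mm wide; open, the fingers measure 117 mm over their backs; the gripper's body (75 mm by 190 mm) begins 51 mm behind the grasp point.
Start: joints at [-1.446, 0.527, 1.433, -0, 1.181, -0.178], TCP at [0.187, -0.596, 0.224] pointing down, gripper open.
Joint ranges: [-3.08, 3.08], [-0.75, 2.2], [0.22, 2.44], [-1.43, 4.57], [0, 2.65], [-2.85, 2.85]. Speed limits (rad/s): [2.79, 2.79, 3.14, 3.14, 3.14, 3.14].

### API

Orientations are given as a unit quaternion [x, y, z, w].
In Python, from rig import robot gives the robot as it stands.
- The arm moves only by the tool move_arm, never from a script. Its argument "series" is text: rows parted by semicolons, each of 6 numbers parted by spaces: the shift along the tool's x, y, z in mm, then the turn, a rotation vector about the tool's x, y, z in degrees. In form: dx dy dz ax ay az; .... A call has 1 to 8 rows; each row is the pose to reach, as a shift and turn from the pose commanded when the call began, along the tool's axes at that moment; what a row does not reach only later rows make up. A row lasts 1/12 s, in which the tool goes at most 41.7 mm and 7.16 degrees, less where a joint would pass 70% of its speed; a pose out of reach is approached as far as the arm can. A call with a gripper value outside its range is refused whole. "jaw" is the opening, from 0 (shut) to 1 (fully open), set as the call begins (left out, the last holds). The fingers move at their own pace and stop on an object; "newtons" is the grip in N (left out, the last holds). Time passes only in rows, so rows that repeat a pose let the fingers close. It gives the time, the measured TCP pose, the force, the opening and the grip force at its end, in the units of the state.
- robot.get_obs(): the state, without advancing time (a new reading comes with each control period).
- robot.camera(name): name is "scene" or "top" or "wrist"; returns a dict with "img" (480x640x3 uint8, red, green, blue), "mtx" (3x3 intrinsics, pixels), "distortion" ([k1, k2, p1, p2, k3] as OpenCV has them; the pictures are not rectified), "world_to_cam" (4x4, takes a point from world to camera coordinates). Camera axes: x right, y down, z forward; pixel columns grow to the right and rows downward; lengths in m; the calibration is good to about 2 mm. A picture is of the moment at which its call begins. There is no depth.
- robot.hand_in(): hands the job in; it is judged then, once.
Trained networks look in a picture, given as the dict that the camera call returned (one of the last four; its "shot" number tells which), for a name from the list of things; names that differ only in an ending like _2 or _b are one class to them, and where a whole thing is asked for, a point or a joint stands for the part that bears it (a point fixed in the world has none). Each returns a list of dicts, best first, with "p" (0 to 1); they miss things now and then, are a little off and sometimes report something else, mostly with a low value. They report only what shows in the picture. A call takes as long as a camera call. They do not tell look-alikes from the thing itself.
- robot.search_frame(picture, thing): "xyz" ([x, y, z] in m, in world coordinates, good to about 4 mm: the middle of the surface that is visible of it).
- robot.tip_of(picture, thing): "xyz" ([x, y, z] in m, in world coordinates, good to about 4 mm: a listed point, or the origin of a listed thing).
The state is a dict: "time": time; "q": joint angles; "joint_velocities": joint speeds; "joint_torque": joint torques, N m; "position": TCP position; "tool_rot": TCP orientation; "ft_force": force on the tool from outside, world axes, zero at the start; "moment": the same for the moment, N m; "grip_width": finger opening in m; "grip_force": force on a finger pad.
Only numpy, scipy, OpenCV 4.12 (cv2) and the standard library are available. Lean on these libraries where they do the work, as an engineer would, in place of code of your own. Each camera call takes 0.05 s, during which the arm holds its last target. There are 200 camera calls.

### The job

Take the bronze flanged bush from the tray, set it down gently on the front of the blue honing stand and slide it into the slotted plate, flange under the plate, until it is fully home at the end of the slot. Then fold the yellow leaf over and fully down behind it. Feel your way without forcing anything, and leave the plain bush and the socket in the tray where they are.

Things in the scene. Friction and masses are not known exactly. Their poses are not given: they have to be found in the camera images.
- bush: brass-coloured flanged bush, upright: flange 46 mm wide, 8 thick at its foot, barrel 30 mm wide, 70 high overall, 0.3 kg. Origin: centre of the underside. Starts on the 4 mm floor of a tray (lip 12 mm) at one of 3 spots. Soft: over 45 N on the stand or head spoils it. Set down at under 10 mm/s and stop slides at 5 to 8 N; ramming it past a stop or touching down fast exceeds that.
- stand: honing stand bolted to the bench: blue base with a bright sliding face along its middle, carrying a steel slotted head. Origin on the bench; x is the way the bush slides in, z up. Base from x = -124 to +76 mm, y = -70 to +70, top at z = 20.
- apron (a point): point on the base's open front part, at x = -86, y = 0, z = 20 mm of the stand (same axes). The bush stands here clear of the head at any setting. Once it has touched down, carry most of its weight as it slides: a flange pressed down drags, tips the bush and can stall it at the mouth.
- slot_line (a point): point at x = 0, y = 0, z = 30 mm of the stand: slot centre line, plate underside (top at 40, screws to 46). Slot 32 mm wide, flared mouth to -x, round end. The head is clamped where the last job left it: the seat (bush axis when home) lies at y = 0 but anywhere from x = -20 to +20; not measured, find it by feel. Plate: 36 mm before to 50 behind the seat, 60 to each side.
- leaf (a joint): yellow leaf hinged on the head, rad: 0 = flat across the slot behind (-x of) the seated bush, pi/2 upright, 1.75 to 2.2 at start (open to +y). 12 mm wide, middle 22.5 mm before the seat, 8 thick; black ball knob 20 mm wide, 98 mm from the hinge. Stays where left; 2 to 3 N at the knob moves it. Passes 1.5 mm behind a seated bush; lands on one that is short of home.
- hinge_line (a point): point at x = 0, y = 53, z = 48 mm of the stand, on the line of the leaf's hinge axis (along x). In stand mm the knob is at x = seat - 22.5, y = 53 - 98 cos(leaf), z = 48 + 98 sin(leaf).
- plain_bush: plain bronze tube 30 mm across and 62 mm high without a flange, standing in the tray; leave it. Origin: centre of its underside.
- socket: steel socket 32 mm across and 78 mm high, standing in the tray; leave it. Origin: centre of its underside.
Things that resemble listed ones, but are neither listed nor needed, are in the scene too. Leave any pink or turquoise look-alike of the stand alone. What is shaped like the bush but green is not meant.

How it is judged:
By the outcome, as a careful person would: the job done as asked, in the order asked, and still so for the second after the job is handed in, with the robot touching nothing.
It also fails if it takes over 69 s, if anything falls off the work surface, if the arm or the gripper's body presses on something with over 40 N, if the wrist force passes 120 N, or if a joint passes its speed limit or range.

## Working session

There is one attempt and no reset: what is moved stays moved. The work goes in short steps, Python scripts to look and compute and a tool call to move; the robot and the scene stay as the last step left them, time stands still between calls to the robot, and variables do not carry over. Pictures are saved under pics/ and viewed, at most 10 in all, crops included, and the job is handed in when it is done.

Besides the shell and the picture viewer there is one more tool, called after "Request:" as a command line: name --argument value ..., lists and objects as JSON in quotes. move_arm: Moves the arm, as the interface text tells. Its arguments: {"type":"object","properties":{"series":{"type":"string"},"jaw":{"type":"number"},"newtons":{"type":"number"}},"required":["series"]}

```bash
mkdir -p pics; python3 - <<'E'
from rig import robot
import cv2
for n in ["scene","top"]:
    p=robot.camera(n); cv2.imwrite(f"pics/{n}0.png",p["img"][:,:,::-1])
    for t in ["bush","stand","apron","slot_line","leaf","hinge_line","plain_bush","socket"]:
        for f in (["search_frame","tip_of"] if t!="leaf" else ["search_frame"]):
            try: print(n,t,f,[( [round(float(v),3) for v in d["xyz"]],round(d["p"],2)) for d in getattr(robot,f)(p,t)][:4])
            except Exception as e: print(n,t,f,e)
o=robot.get_obs();print(o["time"],o["position"],o["tool_rot"],o["ft_force"])
E
```

```text
scene bush search_frame [([0.506, -0.327, 0.039], 0.74), ([0.58, -0.481, 0.031], 0.74)]
scene bush tip_of [([0.573, -0.48, -0.003], 0.93), ([0.496, -0.323, 0.003], 0.87)]
scene stand search_frame [([0.617, 0.095, 0.021], 0.88), ([0.371, 0.118, 0.02], 0.84), ([0.283, -0.313, 0.023], 0.63)]
scene stand tip_of [([0.254, -0.305, 0.002], 0.96), ([0.62, 0.099, -0.004], 0.89), ([0.353, 0.133, 0.0], 0.66)]
scene apron search_frame [([0.374, 0.119, 0.022], 0.88), ([0.282, -0.309, 0.022], 0.84), ([0.623, 0.098, 0.023], 0.6)]
scene apron tip_of [([0.541, 0.122, 0.019], 0.93), ([0.273, 0.167, 0.02], 0.89), ([0.173, -0.278, 0.018], 0.67)]
scene slot_line search_frame [([0.372, 0.119, 0.022], 0.88), ([0.278, -0.312, 0.022], 0.78), ([0.622, 0.098, 0.024], 0.6)]
scene slot_line tip_of [([0.621, 0.104, 0.032], 0.82), ([0.257, -0.308, 0.029], 0.8), ([0.351, 0.131, 0.032], 0.64)]
scene leaf search_frame [([0.598, 0.189, 0.103], 0.69), ([0.234, -0.3, 0.058], 0.59), ([0.332, 0.131, 0.053], 0.49)]
scene hinge_line search_frame [([0.278, -0.311, 0.019], 0.97), ([0.62, 0.095, 0.019], 0.79), ([0.37, 0.12, 0.
[... 1234 characters left out ...]
03], 0.7)]
top leaf search_frame [([0.598, 0.189, 0.107], 0.77), ([0.235, -0.302, 0.051], 0.76), ([0.332, 0.143, 0.055], 0.72), ([0.598, 0.105, 0.022], 0.56)]
top hinge_line search_frame [([0.275, -0.302, 0.04], 0.86), ([0.331, 0.142, 0.017], 0.81), ([0.6, 0.108, 0.02], 0.66)]
top hinge_line tip_of [([0.373, 0.181, 0.043], 0.86), ([0.27, -0.253, 0.046], 0.58)]
top plain_bush search_frame []
top plain_bush tip_of [([0.584, -0.24, 0.005], 0.47)]
top socket search_frame [([0.475, -0.197, 0.08], 0.49)]
top socket tip_of [([0.479, -0.198, 0.004], 0.54)]
1.6 [ 0.18700443 -0.59632358  0.22365281] [ 9.88482175e-01  1.51337340e-01 -2.47135568e-06 -8.49898021e-06] [-0.30872851 -0.52468143 -0.2692298 ]
```

View pics/scene0.png

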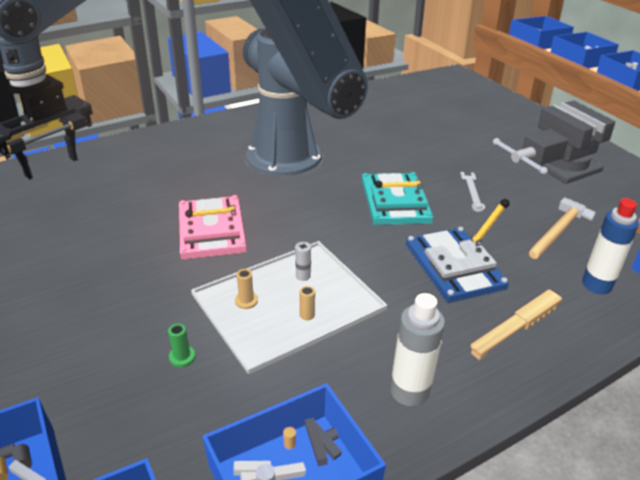

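View pics/top0.png

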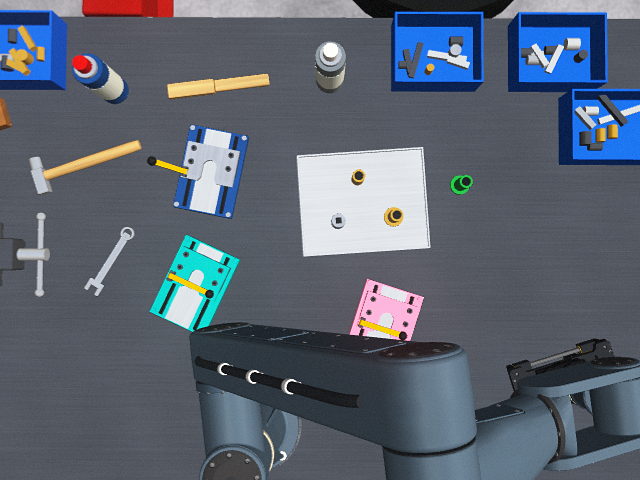

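The bush is the brass flanged one at about (394,216) in the top picture, in the tray. The stand is the blue one at (210,170), with its mouth toward the image bottom. Its leaf is open, with the knob at (152,161). Pink, turquoise and green are look-alikes.

```bash
cat > h.py <<'E'
import numpy as np, cv2
from rig import robot
from scipy.spatial.transform import Rotation as R
def ray(p,uv):
    n=cv2.undistortPoints(np.array(uv,float).reshape(-1,1,2),p["mtx"],np.array(p["distortion"])).reshape(-1,2)
    T=p["world_to_cam"]; d=np.c_[n,np.ones(len(n))]@T[:3,:3]; return -T[:3,:3].T@T[:3,3], d
def onz(p,uv,z):
    c,d=ray(p,uv); return c+d*((z-c[2])/d[:,2])[:,None]
def tri(p1,u1,p2,u2):
    A=[];b=[]
    for p,u in((p1,u1),(p2,u2)):
        c,d=ray(p,[u]); d=d[0]/np.linalg.norm(d[0]); M=np.eye(3)-np.outer(d,d); A.append(M);b.append(M@c)
    return np.linalg.lstsq(np.vstack(A),np.hstack(b),rcond=None)[0]
def totool(target_xyz,yaw_y=None):
    "shift in tool axes mm (and turn about tool z, deg) to TCP target"
    o=robot.get_obs(); r=R.from_quat(o["tool_rot"]); s=r.inv().apply(np.array(target_xyz)-o["position"])*1e3
    a=None
    if yaw_y is not None:
        y=r.apply([0,1,0]); c=np.arctan2(y[1],y[0]); a=-np.degrees((yaw_y-c+np.pi/2)%np.pi-np.pi/2)
    return s.round(1),a
E
python3 - <<'E'
from h import *
t=robot.camera("top"); s=robot.camera("scene")
def comp(p,lo,hi,near,box):
    h=cv2.cvtColor(p["img"],cv2.COLOR_RGB2HSV); m=cv2.inRange(h,lo,hi); k=np.zeros_like(m); x0,y0,x1,y1=box; k[y0:y1,x0:x1]=m[y0:y1,x0:x1]; return k
m=comp(t,(105,120,30),(125,255,255),0,(165,115,260,225))
pts=cv2.findNonZero(m).reshape(-1,2)
W=onz(t,pts,0.02)[:,:2].astype(np.float32)
(c,sz,a)=cv2.minAreaRect(W*1000); print("rect",c,sz,a)
bp=cv2.boxPoints((c,sz,a)); print(bp)
# knob: dark pixels near
for p,box in((t,(144,153,162,170)),(s,(495,194,515,214))):
    g=p["img"].max(2); x0,y0,x1,y1=box; yy,xx=np.nonzero(g[y0:y1,x0:x1]<35); print(len(xx),xx.mean()+x0,yy.mean()+y0)
    p["k"]=(xx.mean()+x0,yy.mean()+y0)
print("knob",tri(t,t["k"],s,s["k"]))
E
```

```text
rect (596.758544921875, 104.32315063476562) (142.3408660888672, 199.9001922607422) 78.69070434570312
[[484.7923    54.135384]
 [680.811     14.933907]
 [708.7248   154.51093 ]
 [512.7061   193.7124  ]]
20 149.75 161.45
3 505.3333333333333 205.33333333333334
knob [0.60283067 0.21841453 0.12314255]
```

```bash
python3 - <<'E'
from h import *
print(totool([0.4945,-0.326,0.2],np.radians(-11.3)))
E
```

```text
(array([ 374.3, -166. ,   23.7]), np.float64(-61.294836200779784))
```

Request:
move_arm --series "35 -16 2 0 0 -6;72 -32 4 0 0 -12;109 -48 7 0 0 -18;146 -64 9 0 0 -24;183 -80 12 0 0 -30;220 -96 14 0 0 -36;257 -112 16 0 0 -42;294 -128 19 0 0 -48" --jaw 1

```text
time: 2.37
position: [0.4306, -0.385, 0.2049]
tool_rot: [0.84, 0.542, 0.0, 0.0]
ft_force: [0.1, -0.3, -0.2]
grip_width: 0.0872
grip_force: 0.0
```

```bash
python3 - <<'E'
from h import *
print(totool([0.4945,-0.326,0.2],np.radians(-11.3)))
p=robot.camera("wrist");cv2.imwrite("pics/w1.png",p["img"][:,:,::-1])
print(robot.tip_of(p,"bush"))
E
```

```text
(array([80.1, 33.9,  4.9]), np.float64(-13.01139198048918))
[{'xyz': [0.4975, -0.3283, 0.0065], 'p': 0.94}, {'xyz': [0.5646, -0.4823, 0.0024], 'p': 0.83}]
```

Request:
move_arm --series "27 11 2 0 0 -4.5;54 23 3 0 0 -9;80 34 5 0 0 -13;80 34 5 0 0 -13"

```text
time: 2.8
position: [0.4959, -0.3248, 0.1995]
tool_rot: [0.773, 0.634, 0.001, -0.0]
ft_force: [-0.4, 0.0, 0.0]
grip_width: 0.0871
grip_force: 0.0
```

```bash
python3 - <<'E'
from h import *
p=robot.camera("wrist");cv2.imwrite("pics/w2.png",p["img"][:,:,::-1])
print(robot.tip_of(p,"bush"))
o=robot.get_obs();print(o["position"],o["tool_rot"])
for q in ([.4955,-.327,.074],[.4955,-.327,.004]):
    print(cv2.projectPoints(np.array([q]),cv2.Rodrigues(p["world_to_cam"][:3,:3])[0],p["world_to_cam"][:3,3],p["mtx"],np.array(p["distortion"]))[0].ravel())
E
```

```text
[{'xyz': [0.4947, -0.326, 0.0049], 'p': 0.61}]
[ 0.49354121 -0.32760137  0.1995976 ] [ 7.74722647e-01  6.32301091e-01 -3.85267756e-04  4.42541042e-05]
[319.65955359 240.37441691]
[319.53336506 220.62096281]
```

View pics/w2.png

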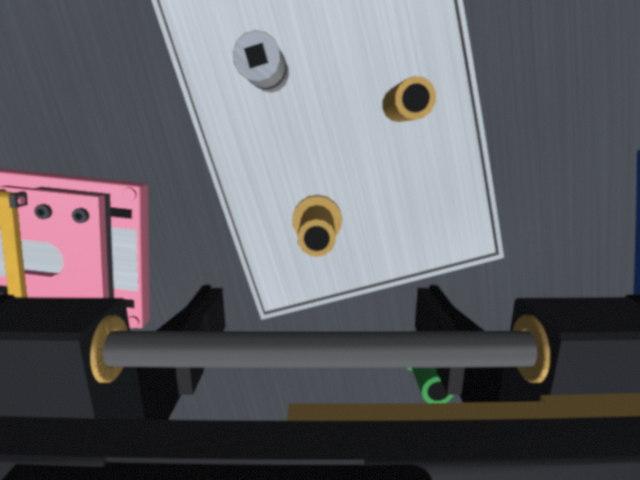

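The bush's top ring is at about (316,238) and its flange at (317,219), between the open fingers. The socket at (259,58) and plain bush at (414,98) are clear of the gripper.

```bash
python3 - <<'E'
from h import *
p=robot.camera("wrist")
b=onz(p,[(316.3,238)],.074)[0]; print(b, onz(p,[(317,218.5)],.010)[0])
for i in range(2): print(robot.get_obs()["position"])
print(totool([b[0],b[1],.059],np.radians(-11.3)))
E
```

```text
[ 0.49066428 -0.32769903  0.074     ] [ 0.49104272 -0.32645865  0.01      ]
[ 0.49300451 -0.32827254  0.19965509]
[ 0.49300451 -0.32827254  0.19965509]
(array([  0.2,  -2.4, 140.7]), np.float64(-0.3391914937190159))
```

Request:
move_arm --series "0 -1 35 0 0 0;0 -2 70 0 0 0;0 -2 100 0 0 0;0 -2 120 0 0 0;0 -2 134 0 0 0;0 -2 140 0 0 0;0 -2 140 0 0 0"

```text
time: 3.53
position: [0.4898, -0.328, 0.0583]
tool_rot: [0.776, 0.631, -0.0, -0.001]
ft_force: [0.2, 0.1, 0.8]
grip_width: 0.0868
grip_force: 0.0
```

Request:
move_arm --series "0 0 0 0 0 0;0 0 0 0 0 0;0 0 0 0 0 0;0 0 0 0 0 0;0 0 0 0 0 0;0 0 0 0 0 0" --jaw 0.2 --newtons 20

```text
time: 4.03
position: [0.4918, -0.3274, 0.0602]
tool_rot: [0.775, 0.632, 0.0, 0.001]
ft_force: [0.2, -0.1, 0.2]
grip_width: 0.0552
grip_force: 0.0
```

Request:
move_arm --series "0 0 0 0 0 0;0 0 0 0 0 0;0 0 0 0 0 0;0 0 0 0 0 0;0 0 0 0 0 0;0 0 0 0 0 0;0 0 0 0 0 0"

```text
time: 4.62
position: [0.492, -0.3275, 0.0597]
tool_rot: [0.775, 0.632, 0.0, 0.001]
ft_force: [1.3, -0.7, -0.6]
grip_width: 0.0292
grip_force: 20.0
```

Request:
move_arm --series "0 0 -4 0 0 0;0 0 -12 0 0 0;0 0 -30 0 0 0;0 0 -60 0 0 0;0 0 -90 0 0 0;0 0 -110 0 0 0;0 0 -115 0 0 0"

```text
time: 5.2
position: [0.4926, -0.3285, 0.1786]
tool_rot: [0.775, 0.632, 0.0, 0.003]
ft_force: [0.9, -0.5, -3.3]
grip_width: 0.0295
grip_force: 20.0
```

```bash
python3 - <<'E'
from h import *
print(robot.get_obs()["position"],totool([.536,.1165,.13],np.radians(-11.3)))
E
```

```text
[ 0.49263758 -0.32853345  0.17863397] (array([444.9, -47.1,  46.8]), np.float64(-0.28453816111341484))
```

Request:
move_arm --series "15 -2 0 0 0 0;45 -5 0 0 0 0;80 -8 0 0 0 0;118 -12 0 0 0 0;156 -16 0 0 0 0;194 -20 0 0 0 0;232 -24 0 0 0 0;270 -28 0 0 0 0"

```text
time: 5.87
position: [0.5159, -0.0542, 0.1729]
tool_rot: [0.775, 0.632, -0.001, -0.002]
ft_force: [0.6, -0.4, -4.0]
grip_width: 0.0295
grip_force: 20.0
```

Request:
move_arm --series "38 -4 5 0 0 0;76 -8 12 0 0 0;112 -12 20 0 0 0;142 -15 28 0 0 0;162 -17 35 0 0 0;172 -18 40 0 0 0;174 -19 42 0 0 0;174 -19 42 0 0 0"

```text
time: 6.53
position: [0.5329, 0.1173, 0.1312]
tool_rot: [0.774, 0.633, -0.002, -0.001]
ft_force: [0.8, 0.7, -4.8]
grip_width: 0.0295
grip_force: 20.0
```

```bash
python3 - <<'E'
from h import *
o=robot.get_obs()
print(o["time"],o["position"],o["ft_force"],totool([.536,.1165,.0757],np.radians(-11.3)))
p=robot.camera("wrist");cv2.imwrite("pics/w3.png",p["img"][:,:,::-1])
s=robot.camera("scene");cv2.imwrite("pics/s3.png",cv2.resize(s["img"][150:330,370:570,::-1],None,fx=3,fy=3))
for t in ["stand","apron","slot_line","hinge_line"]: 
  for q in(p,s):print(t,[(d["xyz"],d["p"]) for d in robot.tip_of(q,t)][:3])
E
```

```text
6.5333 [0.53285196 0.11728223 0.13119856] [ 0.77285739  0.65343229 -4.76106697] (array([-0.1,  3.5, 55.5]), np.float64(-0.21396546747692555))
stand [([0.6189, 0.1054, -0.0024], 0.75)]
stand [([0.2545, -0.3078, 0.0007], 0.96), ([0.6245, 0.1042, 0.0013], 0.8), ([0.3508, 0.1298, 0.0031], 0.63)]
apron [([0.5378, 0.1229, 0.0182], 0.65)]
apron [([0.172, -0.2798, 0.0172], 0.75), ([0.2785, 0.1703, 0.0224], 0.7), ([0.5423, 0.1211, 0.0226], 0.67)]
slot_line [([0.6237, 0.0954, 0.0281], 0.61), ([0.3545, 0.1288, 0.026], 0.6)]
slot_line [([0.2517, -0.3064, 0.0299], 0.95), ([0.6213, 0.1028, 0.0323], 0.83), ([0.3514, 0.1299, 0.0323], 0.81)]
hinge_line [([0.6361, 0.15, 0.05], 0.94), ([0.3749, 0.1826, 0.0489], 0.56)]
hinge_line [([0.3694, 0.1752, 0.0492], 0.94), ([0.6299, 0.1545, 0.0475], 0.76), ([0.2689, -0.2564, 0.0446], 0.64)]
```

View pics/w3.png

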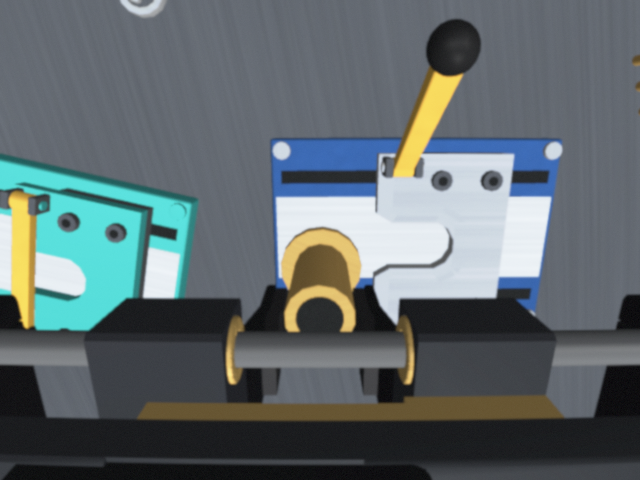

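The bush hangs between the fingers at (321,315), upright and over the open front of the blue base. The slot runs level in the image, between rows 221 and 270, ending at about x=452. The leaf knob is at (454,47).

```bash
python3 - <<'E'
from h import *
p=robot.camera("wrist"); o=robot.get_obs(); print(o["position"],o["ft_force"])
g=p["img"].astype(int).mean(2)
for c in (405,415,425): print(c,[int(v) for v in g[205:285,c]])
print("row245",[int(v) for v in g[245,430:470]])
O=np.array([.6203,.0996]);u=np.array([.9806,-.196]);v=np.array([.196,.9806])
def st(uv,z):
    w=onz(p,[uv],z)[0][:2]-O; return (w@u*1e3).round(1),(w@v*1e3).round(1)
print("corners",st((271,139),.02),st((562,139),.02))
print("slot",st((415,221),.04),st((415,270),.04),st((452,245),.04))
print("knob",[st((454,47),z) for z in(.12,.126,.13)])
b=o["position"]; q=(b[:2]-O); print("tcp",q@u,q@v)
print("bush top",st((321,315),b[2]-.0557+.07), "flange",st((321,262),b[2]-.0557+.008))
E
```

```text
[0.53480169 0.11673742 0.13285556] [-0.22371825  0.30455295 -3.17631461]
405 [214, 215, 216, 216, 217, 217, 217, 218, 217, 215, 212, 211, 209, 212, 213, 217, 224, 231, 234, 235, 235, 235, 235, 236, 237, 238, 237, 236, 235, 235, 235, 235, 235, 235, 236, 237, 237, 237, 236, 236, 236, 235, 236, 236, 236, 236, 234, 236, 236, 237, 237, 238, 239, 239, 239, 238, 229, 197, 139, 102, 105, 137, 182, 211, 219, 219, 219, 219, 219, 221, 221, 221, 219, 216, 216, 216, 215, 214, 214, 214]
415 [214, 214, 216, 216, 215, 216, 216, 218, 217, 215, 212, 211, 211, 212, 213, 218, 226, 231, 233, 235, 236, 234, 235, 236, 237, 238, 237, 237, 235, 235, 235, 234, 235, 236, 236, 236, 236, 236, 237, 236, 236, 235, 235, 236, 236, 235, 235, 236, 236, 237, 238, 238, 239, 238, 239, 238, 230, 197, 137, 105, 110, 148, 189, 216, 220, 219, 219, 219, 220, 221, 222, 221, 218, 218, 217, 216, 214, 214, 214, 214]
425 [215, 215, 217, 216, 215, 217, 216, 218, 216, 215, 213, 211, 210, 212, 214, 218, 225, 231, 234, 235, 236, 235, 236, 237, 237, 238, 237, 236, 235, 235, 235, 235, 234, 235, 236, 237, 237, 236, 236, 235, 236, 235, 23
[... 157 characters left out ...]
 217, 215, 215, 215, 214, 215]
row245 [236, 235, 236, 236, 236, 236, 235, 235, 236, 236, 236, 233, 221, 178, 121, 86, 89, 123, 171, 203, 214, 217, 216, 216, 216, 215, 216, 216, 217, 217, 217, 217, 217, 216, 217, 217, 216, 216, 216, 217]
corners (np.float64(-120.0), np.float64(72.7)) (np.float64(80.4), np.float64(72.6))
slot (np.float64(-23.5), np.float64(19.5)) (np.float64(-21.3), np.float64(-15.2)) (np.float64(2.9), np.float64(2.7))
knob [(np.float64(-31.5), np.float64(110.7)), (np.float64(-33.4), np.float64(109.5)), (np.float64(-34.7), np.float64(108.7))]
tcp -0.08719857515095138 4.729055147340046e-05
bush top (np.float64(-86.8), np.float64(3.8)) flange (np.float64(-86.5), np.float64(6.2))
```

Request:
move_arm --series "0 0 10 0 0 0;-0.5 0 25 0 0 0;-0.5 0 38 0 0 0;-0.5 0 46 0 0 0;-0.5 0 50 0 0 0;-0.5 0 51 0 0 0;-0.5 0 51.5 0 0 0;-0.5 0 52 0 0 0"

```text
time: 7.75
position: [0.5351, 0.1167, 0.081]
tool_rot: [0.775, 0.632, 0.0, 0.0]
ft_force: [-0.0, -0.2, -3.6]
grip_width: 0.0299
grip_force: 20.0
```

Request:
move_arm --series "0 0 0.5 0 0 0;0 0 1 0 0 0;0 0 1.5 0 0 0;0 0 2 0 0 0;0 0 2.5 0 0 0;0 0 3 0 0 0;0 0 3.5 0 0 0"

```text
time: 8.33
position: [0.5346, 0.1166, 0.0772]
tool_rot: [0.775, 0.632, 0.0, 0.0]
ft_force: [1.0, 0.7, -3.5]
grip_width: 0.0294
grip_force: 20.0
```

Not down yet; continue slowly.

Request:
move_arm --series "0 0 0.4 0 0 0;0 0 0.8 0 0 0;0 0 1.2 0 0 0;0 0 1.2 0 0 0"

```text
time: 8.67
position: [0.5345, 0.1166, 0.0758]
tool_rot: [0.775, 0.632, -0.0, -0.0]
ft_force: [0.5, 0.3, -3.4]
grip_width: 0.0292
grip_force: 20.0
```

Request:
move_arm --series "0 0 0.4 0 0 0;0 0 0.8 0 0 0;0 0 0.8 0 0 0"

```text
time: 8.92
position: [0.5348, 0.1167, 0.0756]
tool_rot: [0.775, 0.632, 0.0, 0.0]
ft_force: [-0.4, -0.1, 0.6]
grip_width: 0.0294
grip_force: 20.0
```

Request:
move_arm --series "0 0 -0.3 0 0 0;0 0 -0.3 0 0 0"

```text
time: 9.08
position: [0.5347, 0.1167, 0.0757]
tool_rot: [0.775, 0.632, 0.0, 0.0]
ft_force: [1.0, 0.5, 0.1]
grip_width: 0.0295
grip_force: 20.0
```

Request:
move_arm --series "0 0 -0.3 0 0 0;0 0 -0.3 0 0 0"

```text
time: 9.25
position: [0.5346, 0.1166, 0.0757]
tool_rot: [0.775, 0.632, 0.0, 0.0]
ft_force: [-0.1, -0.4, -1.5]
grip_width: 0.0293
grip_force: 20.0
```

Request:
move_arm --series "0 -1 -0.2 0 0 0;0 -3 -0.2 0 0 0;0 -5 -0.2 0 0 0;0 -7 -0.2 0 0 0;0 -9 -0.2 0 0 0;0 -11 -0.2 0 0 0;0 -13 -0.2 0 0 0;0 -15 -0.2 0 0 0"

```text
time: 9.92
position: [0.5195, 0.1197, 0.0759]
tool_rot: [0.775, 0.632, -0.0, -0.0]
ft_force: [-1.0, 1.0, -3.6]
grip_width: 0.0293
grip_force: 20.0
```

Request:
move_arm --series "0 -1 0 0 0 0;0 -2 0 0 0 0;0 -3 0 0 0 0;0 -4 0 0 0 0;0 -5 0 0 0 0;0 -6 0 0 0 0;0 -7 0 0 0 0;0 -8 0 0 0 0"

```text
time: 10.58
position: [0.512, 0.1213, 0.076]
tool_rot: [0.775, 0.632, 0.0, 0.0]
ft_force: [0.1, 0.1, -4.4]
grip_width: 0.0297
grip_force: 20.0
```

Tool y is +stand x, so I went the wrong way, still on the base. Reversing.

Request:
move_arm --series "0 2 0 0 0 0;0 6 0 0 0 0;0 11 0 0 0 0;0 17 0 0 0 0;0 23 0 0 0 0;0 28 0 0 0 0;0 33 0 0 0 0;0 37 0 0 0 0"

```text
time: 11.25
position: [0.5492, 0.1136, 0.0759]
tool_rot: [0.775, 0.632, 0.0, 0.0]
ft_force: [-0.4, -0.2, -2.6]
grip_width: 0.0295
grip_force: 20.0
```

Request:
move_arm --series "0 1 0 0 0 0;0 2 0 0 0 0;0 3 0 0 0 0;0 4 0 0 0 0;0 5 0 0 0 0;0 6 0 0 0 0;0 6 0 0 0 0"

```text
time: 11.83
position: [0.5544, 0.1126, 0.076]
tool_rot: [0.775, 0.632, 0.0, 0.0]
ft_force: [0.1, 0.8, -4.0]
grip_width: 0.0294
grip_force: 20.0
```

```bash
python3 - <<'E'
from h import *
p=robot.camera("wrist");cv2.imwrite("pics/w4.png",p["img"][:,:,::-1]); print(robot.get_obs()["ft_force"])
E
```

```text
[ 0.7449195  -0.57501472 -3.96451942]
```

View pics/w4.png

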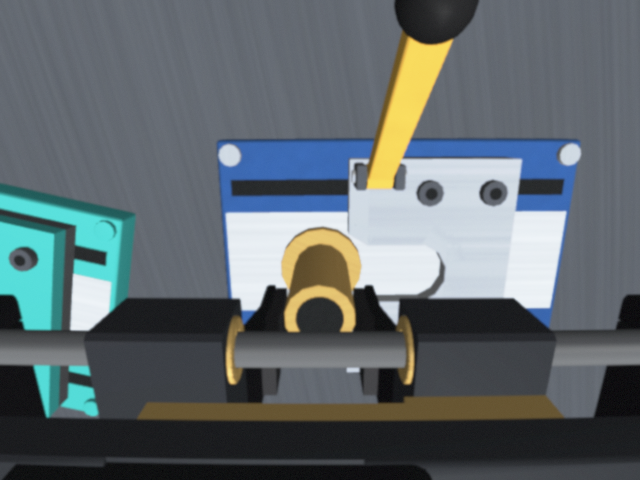

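The bush axis at plate height projects to about row 271. The slot's centre is also near row 271, so they line up; going in.

Request:
move_arm --series "0 1 0 0 0 0;0 2 0 0 0 0;0 3 0 0 0 0;0 4 0 0 0 0;0 5 0 0 0 0;0 6 0 0 0 0;0 7 0 0 0 0;0 8 0 0 0 0"

```text
time: 12.55
position: [0.5621, 0.111, 0.076]
tool_rot: [0.775, 0.632, 0.0, 0.0]
ft_force: [-0.2, -0.5, -3.5]
grip_width: 0.0294
grip_force: 20.0
```

Request:
move_arm --series "0 1 0 0 0 0;0 2 0 0 0 0;0 3 0 0 0 0;0 4 0 0 0 0;0 5 0 0 0 0;0 6 0 0 0 0;0 6 0 0 0 0"

```text
time: 13.13
position: [0.5682, 0.1097, 0.076]
tool_rot: [0.775, 0.632, 0.0, 0.0]
ft_force: [-0.6, -0.6, -3.7]
grip_width: 0.0294
grip_force: 20.0
```

Request:
move_arm --series "0 1 0 0 0 0;0 2 0 0 0 0;0 3 0 0 0 0;0 4 0 0 0 0;0 5 0 0 0 0;0 6 0 0 0 0;0 7 0 0 0 0;0 8 0 0 0 0"

```text
time: 13.8
position: [0.5758, 0.1082, 0.0759]
tool_rot: [0.775, 0.632, -0.0, -0.0]
ft_force: [-0.5, -0.8, -3.6]
grip_width: 0.0291
grip_force: 20.0
```

Request:
move_arm --series "0 1 0 0 0 0;0 2 0 0 0 0;0 3 0 0 0 0;0 4 0 0 0 0;0 5 0 0 0 0;0 6 0 0 0 0;0 7 0 0 0 0;0 8 0 0 0 0"

```text
time: 14.47
position: [0.5836, 0.1065, 0.0759]
tool_rot: [0.775, 0.632, -0.0, -0.0]
ft_force: [1.4, -0.4, -4.0]
grip_width: 0.0295
grip_force: 20.0
```

Request:
move_arm --series "0 1 0 0 0 0;0 2 0 0 0 0;0 3 0 0 0 0;0 4 0 0 0 0;0 5 0 0 0 0;0 6 0 0 0 0;0 7 0 0 0 0;0 8 0 0 0 0"

```text
time: 15.13
position: [0.5915, 0.1049, 0.0759]
tool_rot: [0.775, 0.632, -0.0, -0.0]
ft_force: [0.5, -0.8, -4.4]
grip_width: 0.029
grip_force: 20.0
```

Request:
move_arm --series "0 0.6 0 0 0 0;0 1.2 0 0 0 0;0 1.8 0 0 0 0;0 2.4 0 0 0 0;0 3 0 0 0 0;0 3.6 0 0 0 0;0 4 0 0 0 0"

```text
time: 15.72
position: [0.5954, 0.1042, 0.076]
tool_rot: [0.775, 0.632, 0.0, 0.0]
ft_force: [-0.1, -1.2, -3.8]
grip_width: 0.0293
grip_force: 20.0
```

x ≈ -25. Smaller steps now.

Request:
move_arm --series "0 0.5 0 0 0 0;0 1 0 0 0 0;0 1.5 0 0 0 0;0 2 0 0 0 0;0 2.5 0 0 0 0;0 3 0 0 0 0;0 3 0 0 0 0"

```text
time: 16.3
position: [0.5984, 0.1035, 0.076]
tool_rot: [0.775, 0.632, 0.0, 0.0]
ft_force: [-0.1, -0.1, -3.9]
grip_width: 0.0292
grip_force: 20.0
```

Request:
move_arm --series "0 0.5 0 0 0 0;0 1 0 0 0 0;0 1.5 0 0 0 0;0 2 0 0 0 0;0 2 0 0 0 0"

```text
time: 16.72
position: [0.6004, 0.1031, 0.076]
tool_rot: [0.775, 0.632, 0.0, 0.0]
ft_force: [0.1, -0.1, -3.3]
grip_width: 0.0295
grip_force: 20.0
```

Request:
move_arm --series "0 0.5 0 0 0 0;0 1 0 0 0 0;0 1.5 0 0 0 0;0 1.5 0 0 0 0"

```text
time: 17.05
position: [0.6019, 0.1028, 0.076]
tool_rot: [0.775, 0.632, 0.0, 0.0]
ft_force: [-0.3, 0.6, -3.2]
grip_width: 0.0295
grip_force: 20.0
```

Request:
move_arm --series "0 0.5 0 0 0 0;0 1 0 0 0 0;0 1 0 0 0 0"

```text
time: 17.3
position: [0.6028, 0.1026, 0.076]
tool_rot: [0.775, 0.632, 0.0, 0.0]
ft_force: [-0.3, -0.6, -3.9]
grip_width: 0.029
grip_force: 20.0
```

Request:
move_arm --series "0 0.5 0 0 0 0;0 1 0 0 0 0;0 1 0 0 0 0"

```text
time: 17.55
position: [0.6038, 0.1024, 0.076]
tool_rot: [0.775, 0.632, 0.0, 0.0]
ft_force: [0.6, 0.5, -4.3]
grip_width: 0.029
grip_force: 20.0
```

Request:
move_arm --series "0 0.5 0 0 0 0;0 1 0 0 0 0;0 1 0 0 0 0"

```text
time: 17.8
position: [0.6046, 0.1023, 0.0759]
tool_rot: [0.775, 0.632, -0.0, -0.0]
ft_force: [-0.4, 0.8, -3.8]
grip_width: 0.0295
grip_force: 20.0
```

Request:
move_arm --series "0 0.5 0 0 0 0;0 0.5 0 0 0 0"

```text
time: 17.97
position: [0.6048, 0.1023, 0.0759]
tool_rot: [0.775, 0.632, -0.0, -0.0]
ft_force: [-1.0, 1.2, -3.5]
grip_width: 0.0292
grip_force: 20.0
```

Request:
move_arm --series "0 0.5 0 0 0 0;0 0.5 0 0 0 0"

```text
time: 18.13
position: [0.6049, 0.1023, 0.0758]
tool_rot: [0.775, 0.632, -0.0, -0.001]
ft_force: [-2.2, 0.7, -3.1]
grip_width: 0.0295
grip_force: 20.0
```

Request:
move_arm --series "0 0.5 0 0 0 0;0 1 0 0 0 0;0 1 0 0 0 0"

```text
time: 18.38
position: [0.6052, 0.1021, 0.0757]
tool_rot: [0.775, 0.632, -0.001, -0.001]
ft_force: [-3.6, 1.4, -2.0]
grip_width: 0.0295
grip_force: 20.0
```

Request:
move_arm --series "0 0.5 0 0 0 0;0 0.5 0 0 0 0"

```text
time: 18.55
position: [0.6054, 0.1022, 0.0757]
tool_rot: [0.775, 0.632, -0.001, -0.001]
ft_force: [-4.4, 1.6, -0.4]
grip_width: 0.0293
grip_force: 20.0
```

Request:
move_arm --series "0 0 0 0 0 0;0 0 0 0 0 0;0 0 0 0 0 0;0 0 0 0 0 0;0 0 0 0 0 0" --jaw 0.6

```text
time: 18.97
position: [0.6088, 0.1014, 0.0767]
tool_rot: [0.775, 0.632, 0.001, 0.001]
ft_force: [-0.5, -0.3, -0.0]
grip_width: 0.05
grip_force: 0.0
```

Request:
move_arm --series "0 0 -5 0 0 0;0 0 -20 0 0 0;0 0 -45 0 0 0;0 0 -75 0 0 0;0 0 -100 0 0 0;0 0 -110 0 0 0;0 0 -110 0 0 0"

```text
time: 19.55
position: [0.6094, 0.1017, 0.1894]
tool_rot: [0.775, 0.632, 0.003, 0.003]
ft_force: [0.6, -0.4, 0.2]
grip_width: 0.0525
grip_force: 0.0
```

```bash
python3 - <<'E'
from h import *
p=robot.camera("wrist");cv2.imwrite("pics/w5.png",p["img"][:,:,::-1])
o=robot.get_obs(); print(o["position"],o["ft_force"])
s=robot.camera("scene");cv2.imwrite("pics/s5.png",cv2.resize(s["img"][170:320,390:540,::-1],None,fx=4,fy=4,interpolation=cv2.INTER_CUBIC))
for q in(p,s): print([(d["xyz"],d["p"]) for d in robot.tip_of(q,"bush")])
E
```

```text
[0.60789145 0.10167492 0.18718584] [ 0.46715686 -0.787018   -0.41723279]
[([0.6108, 0.1012, 0.0207], 0.8)]
[([0.5714, -0.4767, -0.0012], 0.86), ([0.6078, 0.1083, 0.0197], 0.78)]
```

View pics/w5.png

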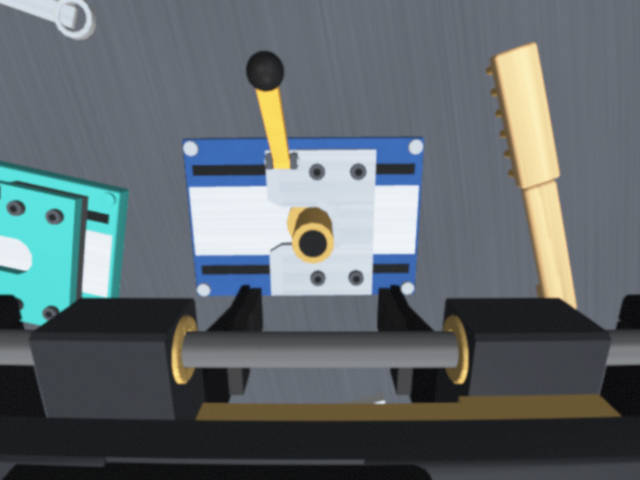

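```bash
python3 - <<'E'
import cv2
a=cv2.imread("pics/w5.png")[130:300,240:390]; b=cv2.imread("pics/s5.png")
cv2.imwrite("pics/c5.png",cv2.hconcat([cv2.resize(a,(390,442),interpolation=cv2.INTER_CUBIC),cv2.resize(b,(400,442))]))
E
```

```text
(no output)
```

View pics/c5.png

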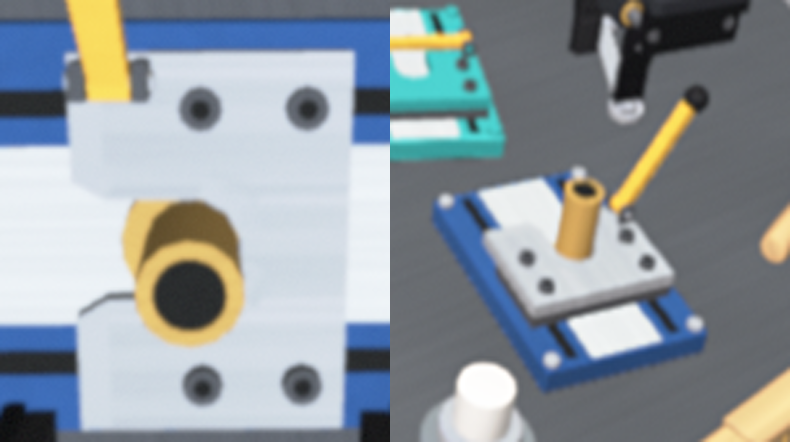

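```bash
python3 - <<'E'
from h import *
p=robot.camera("wrist")
g=p["img"].astype(int)
for r in (212,222,228,234): print(r,[int(v) for v in g[r,325:350].mean(1)])
for r in (190,260,270): 
    d=g[r].mean(1); print(r,"L",[int(v) for v in d[260:278]],"R",[int(v) for v in d[368:382]])
O=np.array([.6203,.0996]);u=np.array([.9806,-.196]);v=np.array([.196,.9806])
def st(uv,z):
    w=onz(p,[uv],z)[0][:2]-O; return (w@u*1e3).round(1),(w@v*1e3).round(1)
print("top",st((313.2,243),.09),"platefront",st((267.5,190),.04),st((269.5,270),.04),"back",st((376,190),.04),st((374,270),.04),"slotend?",st((338,228),.04))
print("screws",[st(q,.046) for q in ((317,172),(358,172),(318,278),(356,278))],"knob",st((265,71),.127),"base",st((184,139),.02),st((423,138),.02))
E
```

```text
212 [83, 84, 84, 86, 88, 93, 110, 135, 169, 202, 218, 221, 222, 222, 222, 221, 221, 221, 220, 218, 218, 217, 218, 217, 218]
222 [93, 90, 88, 88, 87, 87, 87, 88, 89, 89, 88, 91, 111, 157, 200, 218, 220, 220, 221, 221, 220, 221, 221, 221, 222]
228 [183, 183, 183, 182, 181, 179, 172, 158, 139, 120, 106, 96, 100, 133, 180, 210, 216, 218, 218, 218, 218, 217, 218, 218, 218]
234 [44, 47, 57, 82, 116, 150, 173, 182, 184, 185, 184, 183, 173, 149, 149, 184, 209, 216, 216, 217, 219, 218, 217, 216, 216]
190 L [239, 239, 239, 239, 239, 239, 239, 239, 239, 239, 239, 237, 233, 226, 222, 223, 221, 222] R [219, 219, 220, 219, 220, 219, 219, 220, 219, 219, 219, 220, 220, 223]
260 L [117, 117, 115, 117, 115, 115, 114, 116, 117, 117, 116, 118, 117, 120, 142, 181, 210, 219] R [221, 221, 220, 221, 221, 221, 221, 221, 221, 220, 219, 204, 163, 128]
270 L [44, 45, 45, 45, 44, 46, 44, 44, 43, 42, 45, 44, 45, 45, 72, 133, 192, 218] R [222, 222, 223, 223, 223, 223, 223, 223, 222, 222, 212, 175, 114, 61]
top (np.float64(-19.6), np.float64(3.5)) platefront (np.float64(-56.1), np.float64(32.7)) (np.float64(-57.2), np.float64(-33.8)) back (np.float64(28.9), np.float64(32.3)) (np.float64(29.6), np.float64(-34.1)) slotend? (np.float64(-0.6), np.float64(1.8))
screws [(np.float64(-17.2), np.float64(47.0)), (np.float64(13.9), np.float64(46.9)), (np.float64(-16.9), np.float64(-38.7)), (np.float64(14.2), np.float64(-38.8))] knob (np.float64(-43.1), np.float64(107.1)) base (np.float64(-125.1), np.float64(71.7)) (np.float64(68.3), np.float64(71.5))
```

```bash
python3 - <<'E'
from h import *
p=robot.camera("wrist"); I=p["img"]; g=I.astype(int)
cv2.imwrite("pics/c6.png",cv2.resize(I[150:300,250:400,::-1],None,fx=4,fy=4,interpolation=cv2.INTER_CUBIC))
h=cv2.cvtColor(I,cv2.COLOR_RGB2HSV)
m=(I.max(2)<60)[225:265,295:345]; ys,xs=np.nonzero(m); hole=(xs.mean()+295,ys.mean()+225); print(hole,len(xs))
O=np.array([.6203,.0996]);u=np.array([.9806,-.196]);v=np.array([.196,.9806])
def st(uv,z):
    w=onz(p,[uv],z)[0][:2]-O; return np.r_[w@u,w@v].round(4)*1e3
print("top",st(hole,.09),"front",st((274.7,260),.04),st((275.2,270),.04),"back",st((380.3,260),.04),st((379.5,270),.04))
print(robot.get_obs()["position"])
E
```

```text
(np.float64(319.18585858585857), np.float64(244.05454545454546)) 495
top [-15.5   2.8] front [-52.5 -25. ] [-52.4 -33.8] back [ 34.4 -25.3] [ 34.1 -34.1]
[0.60590426 0.10171099 0.18399351]
```

View pics/c6.png

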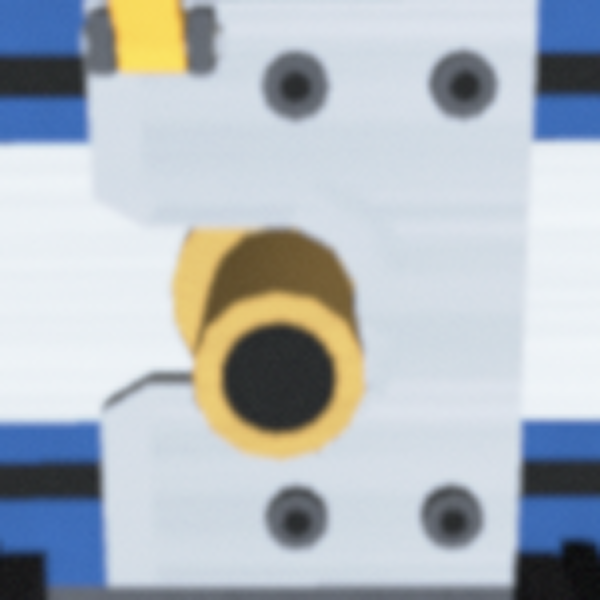

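The bush is upright in the slot with no gap at the round end. Its axis at x≈-15.5 matches the seat at about -16.3 worked out from the plate edges, so it's home. Next is the leaf: go round to the +y side of the knob with the gripper closed.

Request:
move_arm --series "10 -4 -10 0 0 0;35 -10 -10 0 0 0;65 -17 -10 0 0 0;97 -24 -10 0 0 0;125 -25 -10 0 0 0;137 -25 -10 0 0 0;140 -25 -8 0 0 0;140 -25 0 0 0 0" --jaw 0 --newtons 10

```text
time: 20.52
position: [0.6115, 0.2448, 0.1868]
tool_rot: [0.774, 0.633, 0.001, 0.001]
ft_force: [0.6, -0.1, -0.4]
grip_width: 0.0071
grip_force: 0.0
```

```bash
python3 - <<'E'
from h import *
O=np.array([.6203,.0996]);u=np.array([.9806,-.196]);v=np.array([.196,.9806])
o=robot.get_obs();q=o["position"][:2]-O;print(q@u,q@v,o["position"][2],o["grip_width"],o["ft_force"])
s=robot.camera("scene");t=robot.camera("top")
cv2.imwrite("pics/s7.png",cv2.hconcat([cv2.resize(s["img"][110:310,400:580,::-1],(400,444),interpolation=cv2.INTER_CUBIC),cv2.resize(t["img"][110:290,80:240,::-1],(395,444),interpolation=cv2.INTER_CUBIC)]))
E
```

```text
-0.03708423168561715 0.14068300247370735 0.18677840780297175 0.007115461867777669 [ 0.62750884 -0.10873863 -0.37078254]
```

View pics/s7.png

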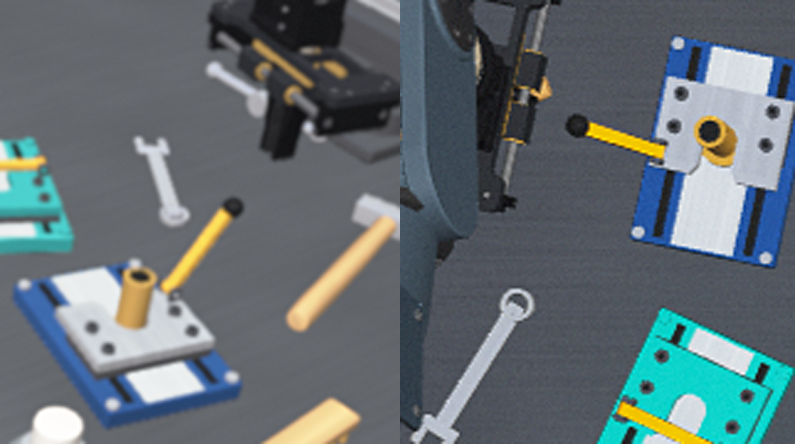

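The bush stands upright in the head. The closed gripper is beyond the knob on the open side. Lower it, then push the knob toward -y.

Request:
move_arm --series "0 0 15 0 0 0;0 0 32 0 0 0;0 0 43 0 0 0;0 0 47 0 0 0;-3 0 47 0 0 0;-8 0 47 0 0 0;-13 0 47 0 0 0;-18 0 47 0 0 0"

```text
time: 21.28
position: [0.6078, 0.2261, 0.1401]
tool_rot: [0.775, 0.632, 0.001, 0.0]
ft_force: [0.3, 4.6, 5.0]
grip_width: 0.0003
grip_force: 3.3
```

Request:
move_arm --series "-5 0 0 0 0 0;-10 0 0 0 0 0;-15 0 0 0 0 0;-20 0 0 0 0 0;-25 0 0 0 0 0;-30 0 0 0 0 0;-35 0 0 0 0 0;-40 0 0 0 0 0"

```text
time: 21.95
position: [0.6028, 0.1954, 0.151]
tool_rot: [0.776, 0.631, 0.011, -0.002]
ft_force: [-12.7, 17.5, 51.3]
grip_width: 0.0003
grip_force: 25.6
```

Riding up: the tip is bearing on something. Back off at once, up and away.

Request:
move_arm --series "8 0 -15 0 0 0;10 0 -35 0 0 0;10 0 -50 0 0 0;10 0 -50 0 0 0"

```text
time: 22.28
position: [0.6035, 0.1972, 0.1935]
tool_rot: [0.775, 0.632, 0.004, 0.002]
ft_force: [-0.6, 0.2, -0.2]
grip_width: 0.0003
grip_force: 0.0
```

```bash
python3 - <<'E'
from h import *
O=np.array([.6203,.0996]);u=np.array([.9806,-.196]);v=np.array([.196,.9806])
o=robot.get_obs();q=o["position"][:2]-O;print(q@u,q@v,o["position"][2],o["ft_force"])
s=robot.camera("scene");t=robot.camera("top");w=robot.camera("wrist")
cv2.imwrite("pics/s8.png",cv2.hconcat([cv2.resize(s["img"][130:310,420:580,::-1],(400,450),interpolation=cv2.INTER_CUBIC),cv2.resize(w["img"][:,:,::-1],(395,450),interpolation=cv2.INTER_AREA)]))
cv2.imwrite("pics/t8.png",t["img"][:,:,::-1]); np.savez("c8.npz",**{f"{n}_{k}":p[k] for n,p in(("s",s),("t",t),("w",w)) for k in("img","mtx","distortion","world_to_cam")})
E
```

```text
-0.0355914247654663 0.09241511875697905 0.1935289313326635 [-0.62418663  0.24103881 -0.17570589]
```

View pics/s8.png

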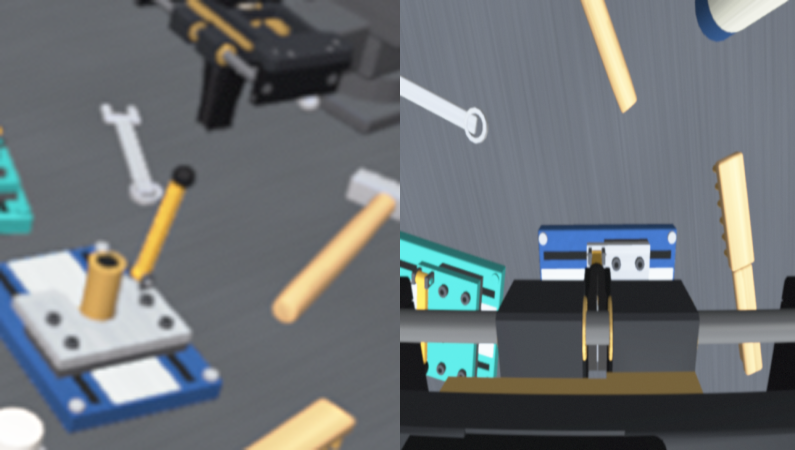

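The bush is still upright and seated. The knob moved from (505,205) to about (493,200) in the scene camera, so the leaf stands a little steeper. I'll work out its angle from that pixel with the knob's known circle.

```bash
cat >> h.py <<'E'
O=np.array([.6203,.0996]);u=np.array([.9806,-.196]);v=np.array([.196,.9806])
def knobw(th,seat=-16.):
    x,y=seat-22.5,53-98*np.cos(th); w=O+(x*u+y*v)/1e3; return np.r_[w,(48+98*np.sin(th))/1e3]
def proj(p,X): return cv2.projectPoints(np.atleast_2d(X).astype(float),cv2.Rodrigues(p["world_to_cam"][:3,:3])[0],p["world_to_cam"][:3,3],p["mtx"],np.array(p["distortion"]))[0].reshape(-1,2)
def leafangle(p,margin=12):
    "angle whose projected yellow leaf/knob best matches picture"
    I=p["img"].astype(int); yel=(I[:,:,0]>150)&(I[:,:,1]>110)&(I[:,:,2]<90); dark=I.max(2)<50
    out=[]
    for th in np.arange(0,2.4,.02):
        k=knobw(th); h=knobw(th)*0; x=-38.5; hw=np.r_[O+(x*u+53*v)/1e3,.048]
        f=np.linspace(.25,.85,25)[:,None]; a=proj(p,hw+(k-hw)*f).round().astype(int); c=proj(p,k).round().astype(int)[0]
        ok=lambda m,q:m[np.clip(q[1],0,479),np.clip(q[0],0,639)]
        out.append((np.mean([ok(yel,q) for q in a])+.5*np.mean([ok(dark,c+np.array(d)) for d in((0,0),(1,1),(-1,-1),(1,-1),(-1,1))]),round(th,2)))
    return sorted(out)[::-1][:3]
E
python3 - <<'E'
from h import *
d=np.load("c8.npz")
for n in "st": print(n,leafangle({k:d[f"{n}_{k}"] for k in("img","mtx","distortion","world_to_cam")}))
p={k:d[f"s_{k}"] for k in("img","mtx","distortion","world_to_cam")}
for th in(1.6,1.8,2,2.2): print(th,proj(p,knobw(th)))
E
```

```text
s [(np.float64(1.4), np.float64(1.88)), (np.float64(1.4), np.float64(1.86)), (np.float64(1.4), np.float64(1.78))]
t [(np.float64(1.5), np.float64(1.76)), (np.float64(1.46), np.float64(1.78)), (np.float64(1.38), np.float64(1.8))]
1.6 [[483.95763409 200.74681993]]
1.8 [[491.8807519  200.37639643]]
2 [[498.95752367 201.62927093]]
2.2 [[504.90168543 204.41020391]]
```

Leaf ≈1.82 rad, so the knob is at y≈77, z≈143. The tip was too high and rode on the ball. Going lower, with the finger's flat side against the knob.

Request:
move_arm --series "10 -2 0 0 0 0;20 -2 0 0 0 0;22 -2 10 0 0 0;22 -2 30 0 0 0;22 -2 48 0 0 0;22 -2 58 0 0 0;22 -2 58 0 0 0;20 -2 58 0 0 0"

```text
time: 23.1
position: [0.6027, 0.2173, 0.1297]
tool_rot: [0.775, 0.632, -0.001, -0.001]
ft_force: [0.1, 0.3, 0.3]
grip_width: 0.0002
grip_force: 0.0
```

Request:
move_arm --series "-4 0 0 0 0 0;-8 0 0 0 0 0;-12 0 0 0 0 0;-16 0 0 0 0 0;-20 0 0 0 0 0;-20 0 0 0 0 0"

```text
time: 23.6
position: [0.5999, 0.1967, 0.1319]
tool_rot: [0.775, 0.632, 0.001, 0.001]
ft_force: [0.5, 0.4, 1.4]
grip_width: 0.0005
grip_force: 0.4
```

Request:
move_arm --series "-4 0 0 0 0 0;-8 0 0 0 0 0;-12 0 0 0 0 0;-16 0 0 0 0 0"

```text
time: 23.93
position: [0.5963, 0.1813, 0.1312]
tool_rot: [0.775, 0.632, 0.0, 0.0]
ft_force: [2.2, 1.8, 1.1]
grip_width: 0.0006
grip_force: 1.0
```

```bash
python3 - <<'E'
from h import *
for n in("scene","top"): print(leafangle(robot.camera(n)))
o=robot.get_obs();q=o["position"][:2]-O;print(q@u,q@v,o["position"][2],o["ft_force"])
E
```

```text
[(np.float64(1.42), np.float64(1.7)), (np.float64(1.4), np.float64(1.68)), (np.float64(1.4), np.float64(1.64))]
[(np.float64(1.26), np.float64(1.54)), (np.float64(1.26), np.float64(1.5)), (np.float64(1.22), np.float64(1.56))]
-0.039880646767339094 0.07479968071112453 0.1309312010681296 [1.99894494 1.10163009 0.49559527]
```

Request:
move_arm --series "-5 0 0 0 0 0;-10 0 0 0 0 0;-15 0 0 0 0 0;-20 0 0 0 0 0;-25 0 0 0 0 0;-30 0 0 0 0 0"

```text
time: 24.53
position: [0.5891, 0.1517, 0.1304]
tool_rot: [0.775, 0.632, -0.001, -0.001]
ft_force: [2.2, 1.8, -2.1]
grip_width: 0.0006
grip_force: 1.0
```

Request:
move_arm --series "-5 0 0 0 0 0;-10 0 0 0 0 0;-15 0 0 0 0 0;-20 0 0 0 0 0;-25 0 0 0 0 0;-30 0 0 0 0 0"

```text
time: 25.03
position: [0.5837, 0.1224, 0.131]
tool_rot: [0.775, 0.632, -0.0, -0.0]
ft_force: [1.2, 1.4, -0.2]
grip_width: 0.0006
grip_force: 0.7
```

```bash
python3 - <<'E'
from h import *
for n in("scene","top"): print(leafangle(robot.camera(n)))
o=robot.get_obs();q=o["position"][:2]-O;print(q@u,q@v,o["position"][2],o["ft_force"])
E
```

```text
[(np.float64(1.32), np.float64(0.92)), (np.float64(1.32), np.float64(0.9)), (np.float64(1.16), np.float64(0.94))]
[(np.float64(0.5), np.float64(1.2)), (np.float64(0.5), np.float64(0.92)), (np.float64(0.5), np.float64(0.9))]
-0.04037520279317298 0.014497183848171757 0.13111869019270753 [-0.1357265  -0.51450692 -0.04842527]
```

Leaf ≈0.9 rad, past upright. Rise, step over the knob and press it down along its arc.

Request:
move_arm --series "4 2 0 0 0 0;5 2 -15 0 0 0;5 2 -35 0 0 0;5 2 -48 0 0 0;-8 2 -48 0 0 0;-22 2 -48 0 0 0;-24 2 -46 0 0 0;-24 2 -46 0 0 0"

```text
time: 25.8
position: [0.5795, 0.0973, 0.1755]
tool_rot: [0.776, 0.631, -0.001, -0.001]
ft_force: [0.2, 1.0, -0.1]
grip_width: 0.0005
grip_force: 0.0
```

```bash
python3 - <<'E'
from h import *
print(leafangle(robot.camera("scene")))
o=robot.get_obs();q=o["position"][:2]-O;print(q@u,q@v,o["position"][2],o["ft_force"])
E
```

```text
[(np.float64(1.32), np.float64(0.9)), (np.float64(1.16), np.float64(0.94)), (np.float64(1.12), np.float64(0.92))]
-0.039374762229991644 -0.009567875535453855 0.17555527728420522 [-0.60295353  0.27849932  0.29276351]
```

Request:
move_arm --series "0 0 8 0 0 0;0 0 14 0 0 0;-1 0 19 0 0 0;-4 0 23 0 0 0;-8 0 27 0 0 0;-12 0 32 0 0 0;-12 0 32 0 0 0"

```text
time: 26.43
position: [0.5777, 0.0864, 0.1438]
tool_rot: [0.775, 0.632, -0.001, -0.001]
ft_force: [-1.0, -0.4, 0.0]
grip_width: 0.0006
grip_force: 0.0
```

```bash
python3 - <<'E'
from h import *
print(leafangle(robot.camera("scene")))
o=robot.get_obs();q=o["position"][:2]-O;print(q@u,q@v,o["position"][2],o["ft_force"])
E
```

```text
[(np.float64(1.32), np.float64(0.9)), (np.float64(1.16), np.float64(0.94)), (np.float64(1.12), np.float64(0.92))]
-0.0389207914813861 -0.020920727561492568 0.14427600646538938 [-0.52815294 -0.21709005  0.34662147]
```

Request:
move_arm --series "-4 0 -12 0 0 0;-4 0 -30 0 0 0;0 0 -38 0 0 0;10 0 -38 0 0 0;17 0 -38 0 0 0;17 0 -32 0 0 0;17 0 -26 0 0 0;17 0 -21 0 0 0"

```text
time: 27.15
position: [0.581, 0.1042, 0.1643]
tool_rot: [0.775, 0.632, -0.001, -0.001]
ft_force: [0.2, -0.8, 0.6]
grip_width: -0.0003
grip_force: 0.0
```

Request:
move_arm --series "0 0 2 0 0 0;0 0 4 0 0 0;0 0 6 0 0 0;0 0 8 0 0 0"

```text
time: 27.48
position: [0.582, 0.1036, 0.1576]
tool_rot: [0.775, 0.632, -0.0, -0.0]
ft_force: [-0.8, -0.3, -0.0]
grip_width: 0.0005
grip_force: 0.0
```

```bash
python3 - <<'E'
from h import *
print(leafangle(robot.camera("scene")))
o=robot.get_obs();q=o["position"][:2]-O;print(q@u,q@v,o["position"][2],o["ft_force"])
E
```

```text
[(np.float64(1.32), np.float64(0.9)), (np.float64(1.16), np.float64(0.94)), (np.float64(1.12), np.float64(0.92))]
-0.03854077713859262 -0.0035843586600914695 0.15731873349782208 [-0.25563039  0.11254654 -0.02560064]
```

Request:
move_arm --series "0 0 2 0 0 0;0 0 4 0 0 0;0 0 6 0 0 0;0 0 8 0 0 0"

```text
time: 27.87
position: [0.582, 0.1038, 0.1499]
tool_rot: [0.775, 0.632, 0.0, 0.0]
ft_force: [0.6, -0.7, -0.5]
grip_width: 0.0002
grip_force: 0.0
```

```bash
python3 - <<'E'
from h import *
p=robot.camera("scene"); t=robot.camera("top")
print(leafangle(p),[proj(p,knobw(a)).round(0).tolist() for a in(.5,.7,.9,1.1)])
I=p["img"].astype(int)
y=(I[:,:,0]>150)&(I[:,:,1]>110)&(I[:,:,2]<90); y[:, :420]=0; y[:150]=0;y[300:]=0;y[:,520:]=0
n,l,s,c=cv2.connectedComponentsWithStats(y.astype(np.uint8)); print(s,c.round(1))
E
```

```text
[(np.float64(1.32), np.float64(0.9)), (np.float64(1.16), np.float64(0.94)), (np.float64(1.12), np.float64(0.92))] [[[442.0, 228.0]], [[448.0, 221.0]], [[455.0, 214.0]], [[463.0, 209.0]]]
[[     0      0    640    480 306862]
 [   449    155     21     21     62]
 [   475    158      2      1      2]
 [   449    165      5      4     11]
 [   472    165      2      1      2]
 [   480    164      6      6     19]
 [   459    175      2      4      4]
 [   463    175      1      2      2]
 [   420    182      1      1      1]
 [   459    218     19     24    122]
 [   458    233      3      4      4]
 [   455    234      1      1      1]
 [   453    237      5     18     27]
 [   462    237      3      1      3]
 [   459    239      9     18     78]] [[319.3 239.5]
 [458.1 164.4]
 [475.5 158. ]
 [450.8 166.1]
 [472.5 165. ]
 [482.8 166.3]
 [459.2 176.5]
 [463.  175.5]
 [420.  182. ]
 [468.1 229.6]
 [458.8 234.5]
 [455.  234. ]
 [455.3 245.2]
 [463.  237. ]
 [463.4 247.9]]
```

```bash
python3 - <<'E'
from h import *
for n in("wrist","top"):
    p=robot.camera(n); print(n,leafangle(p))
    print([proj(p,knobw(a)).round(0).tolist() for a in(.3,.5,.7,.9,1.1)], proj(p,np.r_[O+(-38.5*u+53*v)/1e3,.048]))
    I=p["img"].astype(int); y=((I[:,:,0]>150)&(I[:,:,1]>110)&(I[:,:,2]<90)).astype(np.uint8)
    q,l,s,c=cv2.connectedComponentsWithStats(y); print([(r.tolist(),k.round(0).tolist()) for r,k in zip(s[1:],c[1:]) if r[4]>15])
s=robot.camera("scene")
print([(d["xyz"],d["p"]) for d in robot.search_frame(s,"leaf")])
I=s["img"]; print(I[205:222:2,445:470:2].max(2))
E
```

```text
wrist [(np.float64(1.5), np.float64(1.1)), (np.float64(1.5), np.float64(1.08)), (np.float64(1.5), np.float64(1.06))]
[[[321.0, 313.0]], [[321.0, 314.0]], [[321.0, 309.0]], [[321.0, 296.0]], [[320.0, 273.0]]] [[319.94370079 164.30534901]]
[([312, 151, 16, 6, 76], [320.0, 153.0]), ([309, 159, 25, 114, 2086], [320.0, 217.0]), ([296, 332, 4, 15, 32], [298.0, 339.0]), ([340, 337, 4, 16, 31], [341.0, 345.0])]
top [(np.float64(0.4), np.float64(1.04)), (np.float64(0.4), np.float64(1.02)), (np.float64(0.3), np.float64(1.06))]
[[[222.0, 177.0]], [[218.0, 175.0]], [[211.0, 173.0]], [[204.0, 171.0]], [[195.0, 169.0]]] [[184.77497499 170.85101294]]
[([19, 26, 16, 23, 151], [26.0, 37.0]), ([36, 47, 8, 13, 87], [40.0, 53.0]), ([6, 49, 27, 24, 364], [19.0, 60.0]), ([427, 64, 7, 7, 41], [430.0, 67.0]), ([0, 114, 5, 11, 32], [2.0, 120.0]), ([611, 125, 6, 12, 70], [614.0, 131.0]), ([599, 128, 6, 13, 65], [602.0, 134.0]), ([45, 158, 64, 22, 119], [77.0, 169.0]), ([207, 161, 9, 9, 34], [212.0, 166.0]), ([352, 170, 13, 12, 56], [358.0, 176.0]), ([209, 172, 6, 5, 19], [212.0, 175.0]), ([168, 273, 39, 22, 221], [187.0, 283.0]), ([359, 320, 41, 17, 227], [379.0, 328.0])]
[([0.333, 0.1289, 0.0503], 0.77), ([0.2346, -0.302, 0.056], 0.67), ([0.5887, 0.1146, 0.1117], 0.57)]
[[111 111 110 111 108  83  32  32  36  48  59  98 111]
 [110 111 111 111 112 105  80  86  95 105 107 111 112]
 [111 111 111 111 109  95  80  92 108 113 111 112 110]
 [111 110 110 110  82  53  50  50  81 111 112 111 111]
 [111 110 111 106  56  49  56  49  55 106 112 111 112]
 [110 111 112 106  56  40  45  38  58 107 113 111 112]
 [111 113 112 113  91  46  34  71 118 112 111 111 112]
 [111 111 111 111 111  98  94 168 193 140 113 114 114]
 [112 112 112 112 111 112 111 164 204 190 131 115 114]]
```

The scene picture shows the knob at (456,214) and the fingertips still a few pixels above it, around row 206. Keep descending until contact.

Request:
move_arm --series "-1 0 2 0 0 0;-2 0 4 0 0 0;-3 0 6 0 0 0;-4 0 8 0 0 0"

```text
time: 28.5
position: [0.5811, 0.0998, 0.1417]
tool_rot: [0.775, 0.632, -0.0, -0.0]
ft_force: [-1.1, 0.0, -0.2]
grip_width: 0.0004
grip_force: 0.0
```

Request:
move_arm --series "-1 0 2 0 0 0;-3 0 4 0 0 0;-4 0 6 0 0 0;-5 0 8 0 0 0"

```text
time: 28.83
position: [0.58, 0.0939, 0.1345]
tool_rot: [0.775, 0.632, -0.001, 0.001]
ft_force: [-2.1, -5.0, 8.7]
grip_width: 0.0004
grip_force: 4.4
```

```bash
python3 - <<'E'
from h import *
for n in("scene",): print(leafangle(robot.camera(n)))
o=robot.get_obs();q=o["position"][:2]-O;print(q@u,q@v,o["position"][2],o["ft_force"])
E
```

```text
[(np.float64(1.38), np.float64(0.94)), (np.float64(1.32), np.float64(0.92)), (np.float64(1.32), np.float64(0.9))]
-0.03843102927508462 -0.013895933944339038 0.13431024160805655 [-0.98700424 -4.18192097  5.58690936]
```

Contact is on the wrong flank of the knob. Go back to its +y side and push it lower sideways, then press from above.

Request:
move_arm --series "0 0 -15 0 0 0;2 0 -32 0 0 0;20 0 -32 0 0 0;36 0 -32 0 0 0;40 0 -22 0 0 0;40 0 0 0 0 0;40 0 12 0 0 0;38 0 13 0 0 0"

```text
time: 29.55
position: [0.5849, 0.132, 0.1173]
tool_rot: [0.775, 0.632, -0.003, -0.002]
ft_force: [0.4, -0.5, -0.7]
grip_width: 0.0003
grip_force: 0.0
```

Request:
move_arm --series "-5 0 0 0 0 0;-10 0 0 0 0 0;-14 0 0 0 0 0;-18 0 0 0 0 0;-22 0 0 0 0 0;-26 0 0 0 0 0"

```text
time: 30.05
position: [0.583, 0.1062, 0.1216]
tool_rot: [0.775, 0.632, 0.001, 0.0]
ft_force: [0.0, 0.1, -0.1]
grip_width: 0.0005
grip_force: 0.5
```

```bash
python3 - <<'E'
from h import *
for n in("scene",): print(leafangle(robot.camera(n)))
o=robot.get_obs();q=o["position"][:2]-O;print(q@u,q@v,o["position"][2],o["ft_force"])
E
```

```text
[(np.float64(1.08), np.float64(0.72)), (np.float64(1.06), np.float64(0.74)), (np.float64(0.94), np.float64(0.84))]
-0.0379701293864389 -0.001590998304499714 0.12156739503137967 [0.34837799 1.02535466 0.43914364]
```

Request:
move_arm --series "3 0 0 0 0 0;4 0 -15 0 0 0;4 0 -32 0 0 0;-6 0 -34 0 0 0;-14 0 -34 0 0 0;-15 0 -28 0 0 0;-15 0 -22 0 0 0;-15 0 -17 0 0 0"

```text
time: 30.77
position: [0.5785, 0.0917, 0.1362]
tool_rot: [0.775, 0.632, -0.001, -0.001]
ft_force: [0.1, -0.0, -1.2]
grip_width: 0.0005
grip_force: 0.0
```

Request:
move_arm --series "0 0 2 0 0 0;0 0 4 0 0 0;0 0 6 0 0 0;0 0 8 0 0 0"

```text
time: 31.1
position: [0.5796, 0.0923, 0.1295]
tool_rot: [0.775, 0.632, -0.0, -0.0]
ft_force: [0.3, 0.8, 0.2]
grip_width: 0.0004
grip_force: 0.0
```

Request:
move_arm --series "0 0 2 0 0 0;0 0 4 0 0 0;0 0 6 0 0 0"

```text
time: 31.35
position: [0.5797, 0.0921, 0.124]
tool_rot: [0.775, 0.632, 0.0, 0.0]
ft_force: [-0.4, -1.5, 5.4]
grip_width: 0.0005
grip_force: 2.2
```

```bash
python3 - <<'E'
from h import *
for n in("scene",): print(leafangle(robot.camera(n)))
o=robot.get_obs();q=o["position"][:2]-O;print(q@u,q@v,o["position"][2],o["ft_force"])
E
```

```text
[(np.float64(1.3399999999999999), np.float64(0.78)), (np.float64(1.1800000000000002), np.float64(0.8)), (np.float64(1.1800000000000002), np.float64(0.72))]
-0.03839140599139612 -0.01571902970519916 0.12378625087530618 [-0.81756244 -0.43602696  1.75130877]
```

Request:
move_arm --series "-1 0 2 0 0 0;-3 0 4 0 0 0;-4 0 6 0 0 0;-6 0 8 0 0 0;-7 0 10 0 0 0;-9 0 12 0 0 0"

```text
time: 31.9
position: [0.5781, 0.0832, 0.1118]
tool_rot: [0.775, 0.632, 0.0, 0.0]
ft_force: [-0.1, -1.1, 2.8]
grip_width: 0.0008
grip_force: 1.0
```

```bash
python3 - <<'E'
from h import *
p=robot.camera("scene"); print(leafangle(p))
o=robot.get_obs();q=o["position"][:2]-O;print(q@u,q@v,o["position"][2],o["ft_force"],proj(p,o["position"]),proj(p,o["position"]-[0,0,.022]))
print(p["img"][200:240:2,430:470:2].max(2))
E
```

```text
[(np.float64(0.88), np.float64(0.56)), (np.float64(0.8400000000000001), np.float64(0.62)), (np.float64(0.74), np.float64(0.64))]
-0.03832504491160042 -0.024631249728237603 0.11135711910458275 [ 0.27542895 -2.34329112  1.69655474] [[446.52300188 221.13617232]] [[444.93602922 229.97135789]]
[[110 111 112 111 111 107  75  69 135 104 130 132  81  45  54  63  69  80
   73  68]
 [109 111 110 109 111 112  84  40  61  50  92 134 128  67  41  53  63  67
   62  59]
 [110 111 111 110 111 113  80  32  39  28  41  97 136 125  52  45  59  54
   48  47]
 [118 110 109 111 111 111  77  32  39  28  22  43 103 129  62  32  47  46
   42  37]
 [138 108 110 109 110 111  76  35  37  28  21  21  52  90  45  26  24  28
   24  24]
 [169 111 111 110 112 113  76  39  37  26  20  21  21  37  28  27  41  31
   24  24]
 [196 131 111 112 112 110  68  39  35  24  21  23  20  26  28  51  77  49
   24  25]
 [193 140 110 111 111 105  55  40  31  22  22  23  22  33  29  48  67  36
   23  23]
 [198 170 115 111 111 102  45  39  28  22  23  22  28  63  42  23  25  23
   27  34]
 [172 146 112 111 113  94  40  39  25  23  24
[... 190 characters left out ...]
 115 115
  114 115]
 [117 113 111 112 113 100  53  41  37  34  67  97 109 116 114 113 114 114
  115 115]
 [111 112 113 111 112  89  45  50  51  38 116 142 113 113 132 153 133 113
  113 114]
 [112 112 112 111 112 100  51  35  35  67 186 208 181 143 178 221 198 122
  112 113]
 [111 110 111 111 113 131 134 127 127 149 200 211 213 215 214 222 189 150
  134 114]
 [135 145 166 197 211 229 234 237 238 207 147 170 196 230 198 122 100 117
  177 169]
 [232 235 238 240 239 240 239 238 239 238 214 171 118 223 170  52  41  42
  102 210]
 [241 240 238 238 239 239 239 239 238 240 238 201 158 203 225 169 115 107
  145 223]
 [240 240 239 238 239 239 239 239 239 238 241 234 167 196 216 225 222 221
  219 192]]
```

The fingertips are riding on top of the knob at (446,226), leaf ≈0.58. Continue along the arc.

Request:
move_arm --series "-2 0 3 0 0 0;-4 0 6 0 0 0;-5 0 9 0 0 0;-7 0 12 0 0 0;-8 0 15 0 0 0;-9 0 18 0 0 0"

```text
time: 32.45
position: [0.5758, 0.0744, 0.0935]
tool_rot: [0.775, 0.632, -0.0, -0.0]
ft_force: [-0.7, -1.1, 1.3]
grip_width: 0.0008
grip_force: 0.7
```

```bash
python3 - <<'E'
from h import *
p=robot.camera("scene"); print(leafangle(p),proj(p,[knobw(a) for a in (0,.2,.4,.6)]).round(0).tolist())
o=robot.get_obs();q=o["position"][:2]-O;print(q@u,q@v,o["position"][2],o["ft_force"])
E
```

```text
[(np.float64(0.88), np.float64(0.38)), (np.float64(0.8400000000000001), np.float64(0.4)), (np.float64(0.8200000000000001), np.float64(0.42))] [[433.0, 248.0], [435.0, 240.0], [439.0, 232.0], [444.0, 225.0]]
-0.03903335373089711 -0.03351141889017041 0.09292319492645645 [ 0.48136495 -0.03601287  0.48453731]
```

Request:
move_arm --series "-2 0 4 0 0 0;-4 0 8 0 0 0;-5 0 12 0 0 0;-6 0 16 0 0 0;-7 0 20 0 0 0;-8 0 24 0 0 0;-8 0 26 0 0 0"

```text
time: 33.08
position: [0.5741, 0.0664, 0.0672]
tool_rot: [0.775, 0.632, -0.0, -0.0]
ft_force: [-0.8, -0.3, 1.0]
grip_width: 0.0006
grip_force: 0.5
```

Request:
move_arm --series "0 0 2 0 0 0;0 0 4 0 0 0;0 0 6 0 0 0;0 0 7 0 0 0"

```text
time: 33.42
position: [0.5745, 0.0666, 0.0609]
tool_rot: [0.775, 0.632, 0.0, 0.0]
ft_force: [-1.6, -1.3, 6.9]
grip_width: 0.0005
grip_force: 3.5
```

```bash
python3 - <<'E'
from h import *
p=robot.camera("scene"); print(leafangle(p))
o=robot.get_obs();q=o["position"][:2]-O;print(q@u,q@v,o["position"][2],o["ft_force"])
E
```

```text
[(np.float64(1.24), np.float64(0.06)), (np.float64(1.2000000000000002), np.float64(0.1)), (np.float64(1.2000000000000002), np.float64(0.08))]
-0.038457033832837835 -0.04132898771693898 0.06112879254824545 [-0.44302634 -1.03582237  3.21584793]
```

Request:
move_arm --series "0 0 1 0 0 0;0 0 2 0 0 0;0 0 3 0 0 0;0 0 3 0 0 0"

```text
time: 33.8
position: [0.5746, 0.0666, 0.0605]
tool_rot: [0.775, 0.632, 0.0, 0.001]
ft_force: [-4.8, -2.0, 17.1]
grip_width: 0.0007
grip_force: 8.4
```

Request:
move_arm --series "0 0 1 0 0 0;0 0 2 0 0 0;0 0 2 0 0 0"

```text
time: 34.05
position: [0.5746, 0.0666, 0.0601]
tool_rot: [0.775, 0.632, 0.0, 0.001]
ft_force: [-6.1, -1.0, 26.6]
grip_width: 0.0008
grip_force: 13.5
```

A firm stop with the leaf flat. Retract and check.

Request:
move_arm --series "0 0 -6 0 0 0;0 0 -20 0 0 0;0 0 -50 0 0 0;0 0 -85 0 0 0;-20 0 -110 0 0 0;-50 0 -120 0 0 0;-90 0 -120 0 0 0;-130 0 -120 0 0 0"

```text
time: 34.72
position: [0.5487, -0.0612, 0.1773]
tool_rot: [0.774, 0.633, 0.001, 0.001]
ft_force: [1.2, -0.1, -0.1]
grip_width: 0.0003
grip_force: 0.0
```

```bash
python3 - <<'E'
from h import *
o=robot.get_obs(); print(o["time"],o["position"],o["ft_force"])
for n in("scene","top","wrist"):
    p=robot.camera(n); print(n,leafangle(p),[(np.round(d["xyz"],3),d["p"]) for d in robot.tip_of(p,"bush")],[(np.round(d["xyz"],3),d["p"]) for d in robot.search_frame(p,"leaf")][:3])
    I=p["img"]; g=I.max(2)<55; a=[]
    for th in np.arange(0,.3,.04):
        c=proj(p,knobw(th)).round().astype(int)[0]; a.append((round(th,2),c.tolist(),int(g[max(c[1]-3,0):c[1]+4,max(c[0]-3,0):c[0]+4].sum())))
    print(a)
E
```

```text
34.7167 [ 0.54873878 -0.06119516  0.17733451] [ 1.20844769 -0.07290123 -0.05055149]
scene [(np.float64(0.8800000000000001), np.float64(0.0)), (np.float64(0.64), np.float64(0.02)), (np.float64(0.30000000000000004), np.float64(0.06))] [(array([ 0.568, -0.482, -0.002]), 0.98), (array([0.608, 0.108, 0.017]), 0.83), (array([0.63 , 0.158, 0.046]), 0.39), (array([ 0.478, -0.192,  0.005]), 0.2)] [(array([ 0.232, -0.3  ,  0.058]), 0.56), (array([0.58 , 0.084, 0.058]), 0.52)]
[(np.float64(0.0), [433, 248], 21), (np.float64(0.04), [434, 246], 24), (np.float64(0.08), [434, 245], 19), (np.float64(0.12), [434, 243], 8), (np.float64(0.16), [435, 242], 4), (np.float64(0.2), [435, 240], 0), (np.float64(0.24), [436, 238], 0), (np.float64(0.28), [437, 237], 0)]
top [(np.float64(1.0), np.float64(0.84)), (np.float64(1.0), np.float64(0.82)), (np.float64(1.0), np.float64(0.8))] [(array([ 0.568, -0.485, -0.003]), 0.73), (array([0.606, 0.101, 0.018]), 0.62)] [(array([ 0.234, -0.304,  0.05 ]), 0.63), (array([0.59 , 0.134, 0.05 ]), 0.53)]
[(np.float64(0.0), [226, 179], 0), (np.float64(0.04), [226, 179], 0), (np.float64(0.08), [226, 179], 0), (np.float64(0.12), [225, 179], 0), (np.float64(0.16), [225, 178], 0), (np.float64(0.2), [224, 178], 0), (np.float64(0.24), [223, 178], 0), (np.float64(0.28), [223, 177], 0)]
wrist [(np.float64(0.5), np.float64(0.32)), (np.float64(0.5), np.float64(0.3)), (np.float64(0.5), np.float64(0.28))] [(array([ 0.622,  0.105, -0.001]), 0.23)] [(array([0.575, 0.074, 0.054]), 0.57)]
[(np.float64(0.0), [321, 59], 26), (np.float64(0.04), [321, 58], 25), (np.float64(0.08), [321, 57], 25), (np.float64(0.12), [321, 55], 30), (np.float64(0.16), [321, 53], 26), (np.float64(0.2), [321, 50], 20), (np.float64(0.24), [321, 48], 24), (np.float64(0.28), [321, 44], 47)]
```

```bash
python3 -c "
from rig import robot
print(robot.hand_in())"
```

```text
the job is handed in; nothing more can be done
None
```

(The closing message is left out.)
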